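# Push the spent test nut through the chute flap

## Task

On the deck of the discard chute lie a big six-sided nut and a round collar. Without gripping or lifting it, push the six-sided nut across the deck with the fingertips into the lane, on through the hanging flap so that it drops into the chute's bin, then draw the fingers back out so that the flap swings shut. Leave the collar and everything else where it stands.

Things in the scene. Friction and masses are not known exactly. Their poses are not given: they have to be found in the camera images.
- chute: Discard chute, fixed; place and turn vary. Origin: on the bench (z = 0) straight below the shut flap, mid-width. x runs along the lane from deck through flap to bin (about away from the robot), y left, z up. In this frame (mm): flat steel deck, top z = 75, x -235 to +15, y -180 to +180. At x = +15 the deck ends in a sheer drop into the bin. Flap at x = 0.
- lane (a point): Deck-top point on the lane's centre line at x = -90 mm of the chute, axes as the chute's. The lane is two low rails, 6 mm thick, 18 mm high above the deck, inner faces 39 mm either side of the centre line, from here to the deck's end; from here back towards the robot they flare out to about 62 mm either side at x = -128 mm.
- rod (a point): Middle of the flap's hinge rod (7 mm diameter, across the lane), 58 mm above the deck at x = 0 of the chute, axes as the chute's. It joins two posts 20 by 12 mm, inner faces 45 mm either side of the centre line, tops 66 mm above the deck. No roof before or behind. Fingers leaning about 20 degrees or more, tips leading, reach in under the rod; elsewhere upright ones will do.
- bin (a point): Middle of the bin's floor, 100 mm beyond the flap, axes as the chute's. Open-topped bin behind the deck's end, inside about 170 mm long (x 15 to 186 mm of the chute) and 136 mm wide, floor 6 mm above the bench, walls 60 mm high, side cheeks up to deck height.
- flap (a joint): Angle (rad) of the aluminium flap: 72 mm wide, 52 high, 3 thick, hung from the rod. 0 = hanging shut, grows as its lower edge swings along +x of the chute (towards the bin), stop at 1.45. It weighs about 90 g, has no spring, opens at a light push, and falls shut by its own weight as soon as nothing holds it. It cannot swing towards the deck side.
- flap_edge (a point): Middle of the flap's lower edge, 4 mm above the deck when shut.
- nut_center (a point): Centre of the six-sided steel nut lying flat and loose on the deck: 55 mm across flats, 63.5 across corners, 29 high (centre 14.5 above the deck), hole 36. About 0.4 kg. z along the hole, x square to a flat. Starts before the lane's mouth, some 70 mm left or right of the lane's line; once its centre is pushed past the deck's end (x = +15 mm of the chute) it topples into the bin.
- collar: Round steel collar lying flat on the deck, loose, 58 mm outside diameter, 29 mm high, hole 36 mm; on the other side of the lane's line from the nut. Origin: centre of its underside. Leave it.
- bolt: Short steel bolt standing on its six-sided head on the deck beside the lane, 36 mm wide, 48 mm tall. Origin: centre of its underside. Leave it.
- socket_short: Dark impact socket standing on the deck on the other side of the lane, 38 mm diameter, 50 mm tall. Origin: centre of its underside. Leave it.
- socket_tall: Dark impact socket standing on the bench, 44 mm diameter, 85 mm tall. Origin: centre of its underside. Leave it.
- socket_wide: Dark impact socket standing on the bench, 54 mm diameter, 60 mm tall. Origin: centre of its underside. Leave it.
- spray_can: Plain metal can standing on the bench, 60 mm diameter, 170 mm tall. Origin: centre of its underside. Leave it.
- extension: Dark square extension bar lying on the bench, about 190 mm long, 24 mm high. Origin: on its underside, about mid-length. Leave it.
- nut: The same six-sided nut; origin at the centre of its underside, axes as for its centre point.

How it is judged:
On the way, in this order (a step that is already met when the one before it is completed fails the run):
1. the nut lies in the lane under the flap and has pushed it open (value of joint flap above 0.5 rad and x of nut_center in the frame of chute between -0.05 and 0.06 m and y of nut_center in the frame of chute between -0.04 and 0.04 m and z of nut_center in the frame of chute above 0.055 m), for 0.05 s.
2. the nut has dropped into the bin (x of nut_center in the frame of chute between 0.02 and 0.18 m and y of nut_center in the frame of chute between -0.065 and 0.065 m and z of nut_center in the frame of chute below 0.055 m), for 0.2 s.
At the end, for the whole second after the job is handed in: The six-sided nut rests in the chute's bin beyond the flap (its centre inside the bin walls and less than 55 mm above the bench), the flap hangs shut (within 0.08 rad), the collar, bolt, sockets, can and extension bar are within 20 mm of where they stood (all of step 2 and value of joint flap below 0.08 rad and linear speed of nut below 0.02 m/s and distance of each of collar, bolt, socket_short, socket_tall, socket_wide, spray_can, extension from where it was at the start of the episode below 0.02 m); the robot touches nothing.
It fails at once if the nut is lifted: its centre more than 15 mm above its height when lying on the deck (z of nut_center in the frame of chute above 0.1045 m).
It fails at once if the nut falls off the deck beside the chute (z of nut_center in the frame of chute below 0.055 m and not (x of nut_center in the frame of chute above 0 m and y of nut_center in the frame of chute between -0.075 and 0.075 m)).
It fails at once if a bystander (collar, bolt, socket, can, extension bar) is moved by more than 20 mm (distance of any of collar, bolt, socket_short, socket_tall, socket_wide, spray_can, extension from where it was at the start of the episode above 0.02 m).
It also fails if it takes over 51 s, if anything falls off the work surface, if the arm or the gripper's body presses on something with over 40 N, if the wrist force passes 120 N, or if a joint passes its speed limit or range.

## Robot

A 7-joint arm with a two-finger parallel gripper is mounted at the origin on the work surface. World frame = base frame: x ahead of the robot, y to its left, z up, the work surface at z = 0. Lengths are in m, angles in rad, forces in N, time in s.
With the tool pointing down it reaches from about 0.4 to 0.925 m from the base axis. Payload 5.6 kg.
Tool frame: the origin (TCP) lies at the very end of the fingers, on their centre line; the grasp point (between the pads) lies 19 mm behind it; x points along the fingers, y is the direction in which the jaws open and shut, and the axes are right-handed (so a half turn about x gives the same grasp; the last joint's range is limited). The gripper opens to 85 mm and grips with 20 to 120 N. Pads are 22 mm wide; open, the fingers measure 114 mm over their backs; the gripper's body (76 mm by 85 mm) begins 54 mm behind the grasp point. The pads swing forward as they close: fully open they stand 13 mm farther back than shut.
Start: joints at [-1.337, 0.468, -0.012, 1.603, 0.006, 1.071, -0.056], TCP at [0.178, 0.625, 0.231] pointing down, gripper open.
Joint ranges: [-2.53, 2.53], [-0.31, 2.02], [-1.57, 1.55], [0.28, 2.44], [-1.29, 4.43], [0.15, 1.84], [-2.92, 2.92]. Speed limits (rad/s): [2.57, 2.57, 3.14, 3.14, 3.14, 3.14, 3.14].

## Interface

Orientations are given as a rotation vector (axis times angle).
In Python, from plant import bot gives the robot as it stands.
- The arm moves only by the tool play_rows, never from a script. Its argument "moves" is a list of rows, each a list of 2 entries, a list of its own where there are three numbers: the shift along the world's x, y, z in m, then the turn, a rotation vector about the world's x, y, z in degrees. A call has 1 to 10 rows; each row is the pose to reach, as a shift and turn from the pose commanded when the call began; what a row does not reach only later rows make up. A row lasts 1/10 s, in which the tool goes at most 50 mm and 8.59 degrees, less where a joint would pass 70% of its speed; a pose out of reach is approached as far as the arm can. A call with a gripper value outside its range is refused whole. "fingers" is the opening, from 0 (shut) to 1 (fully open), set as the call begins (left out, the last holds). The fingers move at their own pace and stop on an object; the grip force is fixed at half the most. Time passes only in rows, so rows that repeat a pose let the fingers close. It gives the time, the measured TCP pose, the force and the opening at its end, in the units of the state.
- bot.state(): the state, without advancing time (a new reading comes with each control period).
- bot.snapshot(name): name is "scene" or "top"; returns a dict with "frame" (420x560x3 uint8, red, green, blue), "mtx" (3x3 intrinsics, pixels), "R" (3x3) and "t" (3): a world point X has camera coordinates R X + t. Camera axes: x right, y down, z forward; pixel columns grow to the right and rows downward; lengths in m; the calibration is good to about 2 mm. A picture is of the moment at which its call begins. There is no depth.
- bot.finish_job(): hands the job in, once; it reports no verdict.
The state is a dict: "clock": time; "q": joint angles; "dq": joint speeds; "effort": joint torques, N m; "position": TCP position; "tool_rot": TCP orientation; "force": force on the tool from outside, world axes, zero at the start; "moment": the same for the moment, N m; "finger_gap": finger opening in m.
Only numpy, scipy, OpenCV 4.12 (cv2) and the standard library are available. Lean on these libraries where they do the work, as an engineer would, in place of code of your own. Each camera call takes 0.05 s, during which the arm holds its last target.

## Working session

There is one attempt and no reset: what is moved stays moved. The work goes in short steps, Python scripts to look and compute and a tool call to move; the robot and the scene stay as the last step left them, time stands still between calls to the robot, and variables do not carry over. Pictures are saved under pics/ and viewed, and the job is handed in when it is done.

Besides the shell and the picture viewer there is one more tool, called after "Call:" as a command line: name --argument value ..., lists and objects as JSON in quotes. play_rows: Moves the arm, as the interface text tells. Its arguments: {"type":"object","properties":{"moves":{"type":"array","items":{"type":"array"}},"fingers":{"type":"number"}},"required":["moves"]}

```bash
mkdir -p pics
python3 - <<'E'
from plant import bot
import cv2,numpy as np
s=bot.state(); print({k:np.round(v,4).tolist() for k,v in s.items()})
for n in("scene","top"):
    d=bot.snapshot(n); cv2.imwrite(f"pics/{n}0.png",d["frame"][...,::-1]); np.savez(f"{n}.npz",**d)
    print(n,np.round(d["mtx"],1).tolist(),np.round(d["R"],3).tolist(),np.round(d["t"],3).tolist())
E
```

```text
{'clock': 0.0, 'q': [-1.337, 0.4684, -0.0116, 1.6037, 0.006, 1.0714, -0.0563], 'dq': [-0.0012, -0.0005, 0.0004, 0.001, 0.002, 0.0011, -0.0015], 'effort': [0.0011, -53.2386, 0.0222, -25.1304, 0.0114, 0.0078, -0.0], 'position': [0.1776, 0.6247, 0.2303], 'tool_rot': [0.2159, 1.56, -0.2188], 'force': [-1.0932, -0.179, 0.3782], 'moment': [-0.0426, 0.0069, -0.0417], 'finger_gap': 0.0853}
scene [[470.2, 0.0, 273.7], [0.0, 470.2, 206.8], [0.0, 0.0, 1.0]] [[-0.696, 0.718, 0.016], [0.562, 0.558, -0.61], [-0.447, -0.416, -0.792]] [0.391, -0.272, 1.744]
top [[540.3, 0.0, 283.0], [0.0, 540.3, 212.8], [0.0, 0.0, 1.0]] [[-0.014, -1.0, 0.004], [-0.978, 0.013, -0.208], [0.208, -0.007, -0.978]] [0.017, 0.601, 1.556]
```

```bash
ls -la .
```

```text
total 1396
drwxr-xr-x  3 agent agent   4096 Dec  6 07:20 .
drwxr-xr-x 23 root  root    4096 Dec  6 07:20 ..
drwxr-xr-x  2 agent agent   4096 Dec  6 07:20 pics
-rw-r--r--  1 agent agent 706738 Dec  6 07:20 scene.npz
-rw-r--r--  1 agent agent 706738 Dec  6 07:20 top.npz
```

View pics/scene0.png

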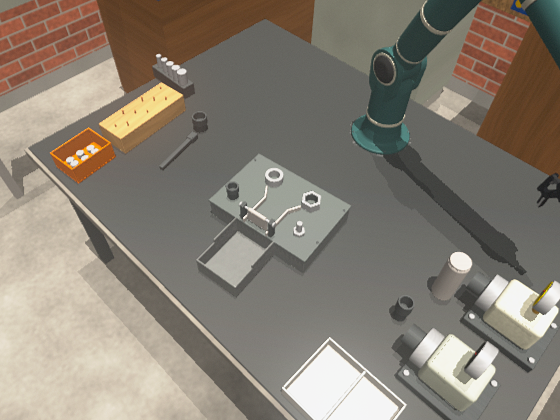

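View pics/top0.png

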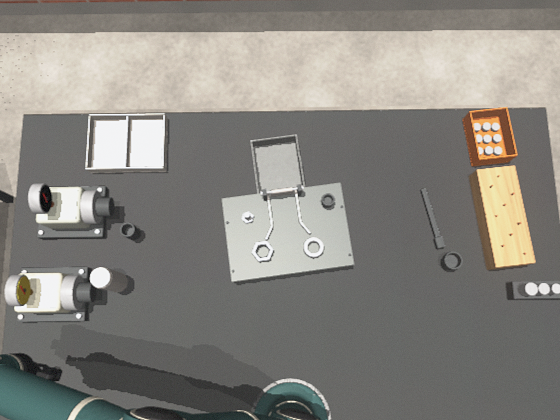

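The top view shows the deck's corners at about (222,198), (341,183), (353,267), (233,281). The nut is at (263,251), left of the lane, and the collar at (313,246). I'll zoom in for exact pixels.

Run:
```python
import cv2,numpy as np
f=np.load("top.npz")["frame"][...,::-1]
c=f[125:290,205:365]; cv2.imwrite("pics/topz.png",cv2.resize(c,None,fx=3.6,fy=3.6,interpolation=cv2.INTER_CUBIC)[:600])
f=np.load("scene.npz")["frame"][...,::-1]
c=f[145:295,190:360]; cv2.imwrite("pics/scenez.png",cv2.resize(c,None,fx=4,fy=4,interpolation=cv2.INTER_CUBIC))
```

```text
(no output)
```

View pics/topz.png

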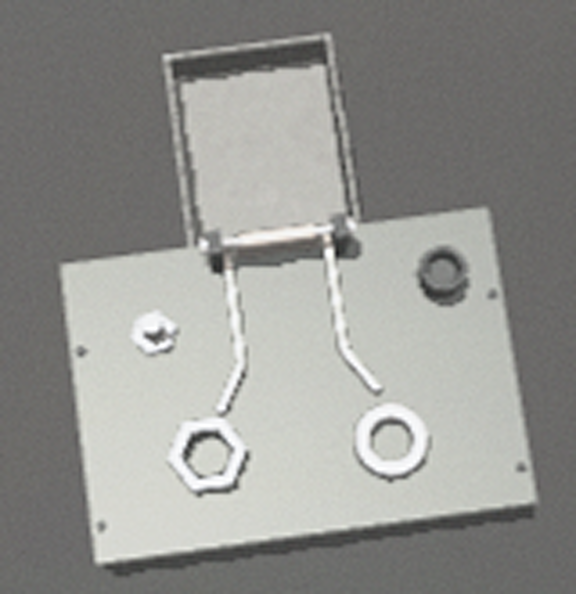

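View pics/scenez.png

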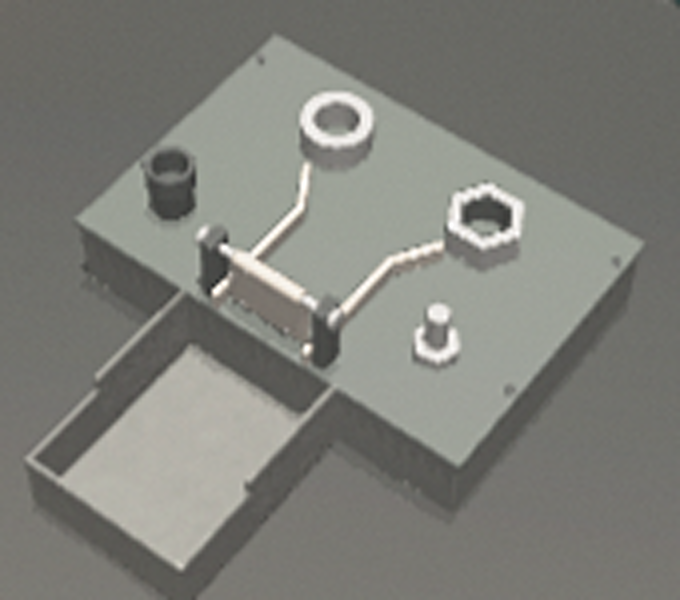

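Top zoom: deck corners at about (62,265), (489,208), (537,503) and (97,564); nut top centre (207,454), collar (391,440). Scene zoom: deck corners (275,35), (643,243), (462,467), (78,220); nut top (485,216), collar top (338,121).

```bash
cat > h.py <<'E'
import numpy as np,cv2
from scipy.optimize import least_squares
C={n:dict(np.load(n+".npz")) for n in("top","scene")}
def proj(n,X):
    c=C[n];p=(np.atleast_2d(X)@c["R"].T+c["t"])@c["mtx"].T;return p[:,:2]/p[:,2:]
def back(n,uv,z):
    c=C[n];d=c["R"].T@np.linalg.solve(c["mtx"],[*uv,1]);o=-c["R"].T@c["t"];return o+d*(z-o[2])/d[2]
def tz(p,off=(205,125),s=3.6): return (np.array(p,float)+.5)/s-.5+np.array(off)
def sz(p): return tz(p,(190,145),4)
def w2c(P,ch): 
    c,s=np.cos(ch[2]),np.sin(ch[2]);d=np.array(P)[:2]-ch[:2];return np.array([c*d[0]+s*d[1],-s*d[0]+c*d[1]])
def c2w(P,ch):
    c,s=np.cos(ch[2]),np.sin(ch[2]);return np.array([ch[0]+c*P[0]-s*P[1],ch[1]+s*P[0]+c*P[1],P[2]])
E
python3 - <<'E'
from h import *
L=[(15,180),(15,-180),(-235,-180),(-235,180)]
T=tz([(62,265),(489,208),(537,503),(97,564)]);S=sz([(462,467),(78,220),(275,35),(643,243)])
def r(ch,w=("top","scene")):
    X=np.array([c2w((a/1e3,b/1e3,.075),ch) for a,b in L]);o=[]
    if "top" in w:o.append(proj("top",X)-T)
    if "scene" in w:o.append(proj("scene",X)-S)
    return np.concatenate(o).ravel()
for w in(("top",),("scene",),("top","scene")):
    s=least_squares(r,[.65,0,0],args=(w,));print(w,s.x.round(4),s.fun.round(1))
    ch=s.x
    print("nut",w2c(back("top",tz((207,454)),.104),ch).round(4),w2c(back("scene",sz((485,216)),.104),ch).round(4))
    print("col",w2c(back("top",tz((391,440)),.104),ch).round(4),w2c(back("scene",sz((338,121)),.104),ch).round(4))
np.save("ch.npy",ch)
for nm,n,p,z in [("bolt","top",tz((155,333)),.09),("ss","top",tz((443,268)),.125),("postL","top",tz((210,243)),.141),("postR","top",tz((345,228)),.141),("railLend","top",tz((221,409)),.093),("railRend","top",tz((379,388)),.093),("bendL","top",tz((242,362)),.093),("bendR","top",tz((343,345)),.093)]:
    print(nm,w2c(back(n,p,z),ch).round(3))
# hex corners
for p in [(206,418),(238,423),(247,456),(211,493),(180,485),(169,451),(233,421)]:
    print(w2c(back("top",tz(p),.104),ch).round(4))
E
```

```text
('top',) [0.6535 0.0104 0.1226] [-0.2 -0.1  0.  -0.   0.3  0.1 -0.1  0. ]
nut [-0.1628  0.08  ] [-0.1648  0.0841]
col [-0.1716 -0.0673] [-0.1729 -0.0607]
('scene',) [0.6488 0.0161 0.1269] [-0.2 -0.2 -0.7  0.2  0.1 -0.1  0.8 -0.1]
nut [-0.1586  0.0745] [-0.1606  0.0785]
col [-0.168  -0.0728] [-0.1692 -0.0663]
('top', 'scene') [0.6512 0.0132 0.1247] [-1.1  0.8 -0.9  0.6 -0.5  0.7 -0.9  1.  -1.6 -0.2 -1.9 -0.  -0.8 -0.2
 -0.3 -0. ]
nut [-0.1607  0.0773] [-0.1627  0.0814]
col [-0.1698 -0.07  ] [-0.1711 -0.0634]
bolt [-0.054  0.107]
ss [-0.04  -0.131]
postL [0.002 0.052]
postR [-0.001 -0.056]
railLend [-0.124  0.062]
railRend [-0.125 -0.068]
bendL [-0.088  0.039]
bendR [-0.086 -0.044]
[-0.1317  0.0743]
[-0.1393  0.0495]
[-0.1667  0.0459]
[-0.1921  0.0783]
[-0.1824  0.1019]
[-0.1541  0.1071]
[-0.1371  0.0532]
```

```bash
cat >> h.py <<'E'
from scipy.spatial.transform import Rotation as Ro
ch=np.load("ch.npy") if __import__("os").path.exists("ch.npy") else None
def tgt(lean):
    ex=np.array([np.cos(ch[2]),np.sin(ch[2]),0]);ey=np.array([-ex[1],ex[0],0]);a=np.radians(lean)
    x=np.sin(a)*ex-np.cos(a)*np.array([0,0,1.]);out=[]
    for s in(1,-1): y=s*ey; out.append(Ro.from_matrix(np.c_[x,y,np.cross(x,y)]))
    return out
def go(P,lean):
    """shift & turn from current measured pose to chute point P(mm over deck incl) with lean"""
    from plant import bot
    s=bot.state();R0=Ro.from_rotvec(s["tool_rot"]);W=c2w(np.array(P)/1e3,ch)
    t=min(tgt(lean),key=lambda r:(r*R0.inv()).magnitude())
    print("shift",(W-s["position"]).round(4),"turn",np.degrees((t*R0.inv()).as_rotvec()).round(2),"F",s["force"].round(1),"gap",round(float(s["finger_gap"]),4),"t",s["clock"])
def here():
    from plant import bot
    s=bot.state();W=s["position"];p=w2c(W,ch);print("tcp chute",(p*1e3).round(1),"z",round(W[2]*1e3,1),"xaxis",Ro.from_rotvec(s["tool_rot"]).as_matrix().round(3).tolist())
E
python3 -c "
from h import *
here(); go((-160,145,180),0); go((-160,145,180),0)
print(c2w((-.16,.145,0),ch))"
```

```text
tcp chute [-393.9  665.7] z 230.4 xaxis [[-0.0, 0.273, 0.962], [-0.002, 0.962, -0.273], [-1.0, -0.002, 0.0]]
shift [ 0.2968 -0.4876 -0.0504] turn [ 0.09 -0.   23.01] F [ 0.5 -0.2 -0.8] gap 0.0849 t 0.1
shift [ 0.2968 -0.4876 -0.0504] turn [ 0.09 -0.   23.01] F [ 0.5 -0.2 -0.8] gap 0.0849 t 0.1
[0.47437888 0.13715437 0.        ]
```

Call:
play_rows --moves '[[[0.01,-0.017,0],[0,0,2]],[[0.03,-0.05,0],[0,0,4]],[[0.055,-0.09,0],[0,0,7]],[[0.08,-0.13,0],[0,0,9]],[[0.105,-0.17,0],[0,0,11]],[[0.13,-0.21,0],[0,0,14]],[[0.155,-0.25,0],[0,0,16]],[[0.18,-0.29,0],[0,0,18]],[[0.195,-0.32,0],[0,0,20]],[[0.205,-0.335,0],[0,0,23]]]' --fingers 0.3

```text
clock: 1.1
position: [0.3839, 0.2867, 0.2311]
tool_rot: [-0.097, 1.569, 0.095]
force: [-0.4, -0.7, 0.7]
finger_gap: 0.0257
```

```bash
python3 -c "
from h import *
here(); go((-160,145,115),0)"
```

```text
tcp chute [-231.2  304.7] z 231.1 xaxis [[-0.0, -0.122, 0.993], [-0.001, 0.993, 0.122], [-1.0, -0.001, -0.0]]
shift [ 0.0905 -0.1496 -0.1161] turn [ 0.07 -0.01  0.16] F [-0.4 -0.7  0.7] gap 0.0257 t 1.1
```

Call:
play_rows --moves '[[[0.01,-0.02,0],[0,0,0]],[[0.03,-0.05,0],[0,0,0]],[[0.05,-0.085,-0.01],[0,0,0]],[[0.07,-0.115,-0.03],[0,0,0]],[[0.085,-0.14,-0.06],[0,0,0]],[[0.09,-0.149,-0.09],[0,0,0]],[[0.09,-0.149,-0.11],[0,0,0]],[[0.09,-0.149,-0.116],[0,0,0]],[[0.09,-0.149,-0.116],[0,0,0]]]'

```text
clock: 2.0
position: [0.472, 0.1412, 0.1146]
tool_rot: [-0.099, 1.57, 0.098]
force: [-0.1, 0.4, 0.1]
finger_gap: 0.0256
```

```bash
python3 -c "
from h import *
from plant import bot
here(); go((-158,145,83),0)
d=bot.snapshot('top');cv2.imwrite('pics/t1.png',cv2.resize(d['frame'][125:290,205:365,::-1],None,fx=3.6,fy=3.6,interpolation=2))
d=bot.snapshot('scene');cv2.imwrite('pics/s1.png',cv2.resize(d['frame'][125:275,210:380,::-1],None,fx=4,fy=4,interpolation=2))"
```

```text
tcp chute [-161.8  149.3] z 114.6 xaxis [[-0.002, -0.125, 0.992], [-0.001, 0.992, 0.125], [-1.0, -0.0, -0.002]]
shift [ 0.0043 -0.0038 -0.0316] turn [ 0.04 -0.11 -0.01] F [-0.1  0.4  0.1] gap 0.0256 t 2.0
```

View pics/s1.png

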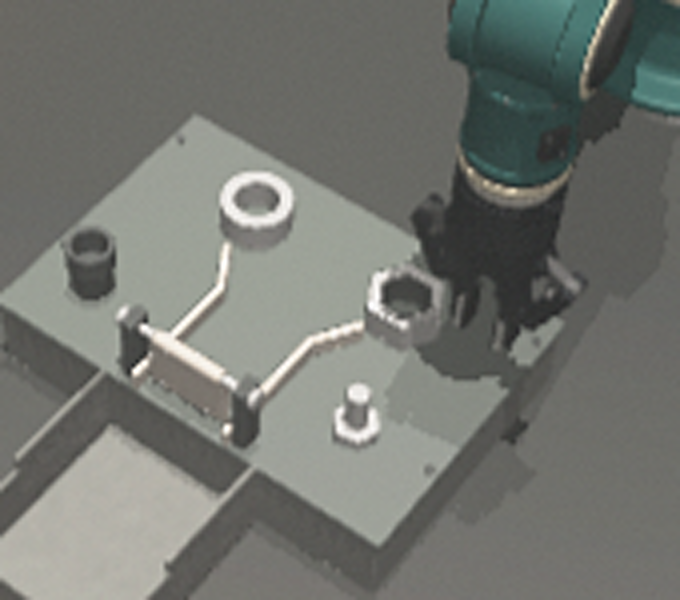

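View pics/t1.png

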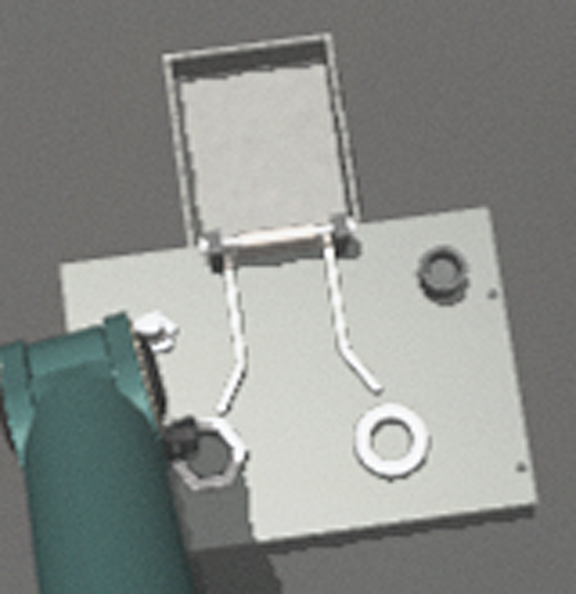

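Nut is untouched at scene zoom (405,300) and the fingers hover to its left at (500,330). Next I lower with a force check.

Call:
play_rows --moves '[[[0.003,-0.002,-0.008],[0,0,0]],[[0.004,-0.002,-0.016],[0,0,0]],[[0.004,-0.002,-0.022],[0,0,0]],[[0.004,-0.002,-0.026],[0,0,0]],[[0.004,-0.002,-0.029],[0,0,0]],[[0.004,-0.002,-0.03],[0,0,0]],[[0.004,-0.002,-0.03],[0,0,0]]]'

```text
clock: 2.8
position: [0.4766, 0.1392, 0.0852]
tool_rot: [-0.098, 1.569, 0.098]
force: [0.1, 0.3, -0.1]
finger_gap: 0.0255
```

```bash
python3 -c "
from h import *
from plant import bot
here(); go((-156,63,83),0)
d=bot.snapshot('scene');cv2.imwrite('pics/s2.png',cv2.resize(d['frame'][145:245,270:370,::-1],None,fx=6,fy=6,interpolation=2))"
```

```text
tcp chute [-157.5  146.8] z 85.2 xaxis [[-0.0, -0.124, 0.992], [-0.0, 0.992, 0.124], [-1.0, -0.0, -0.0]]
shift [ 0.0119 -0.0829 -0.0022] turn [ 0.01 -0.01  0.01] F [ 0.1  0.3 -0.1] gap 0.0255 t 2.8
```

View pics/s2.png

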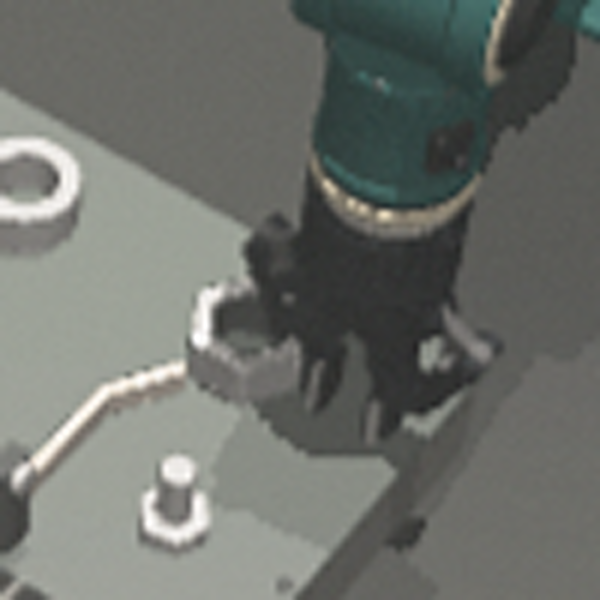

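The nut sits at (245,345) with the inner fingertip at (320,390), just to its left. I'll push it sideways, stopping early to check.

Call:
play_rows --moves '[[[0.001,-0.006,-0.001],[0,0,0]],[[0.002,-0.014,-0.002],[0,0,0]],[[0.003,-0.021,-0.002],[0,0,0]],[[0.0035,-0.028,-0.002],[0,0,0]],[[0.0045,-0.035,-0.002],[0,0,0]],[[0.005,-0.042,-0.002],[0,0,0]],[[0.006,-0.049,-0.002],[0,0,0]],[[0.007,-0.056,-0.002],[0,0,0]],[[0.0075,-0.06,-0.002],[0,0,0]],[[0.0075,-0.06,-0.002],[0,0,0]]]'

```text
clock: 3.85
position: [0.4842, 0.078, 0.0832]
tool_rot: [-0.097, 1.569, 0.096]
force: [0.1, 1.1, 0.7]
finger_gap: 0.0255
```

```bash
python3 -c "
from h import *
from plant import bot
here()
d=bot.snapshot('scene');cv2.imwrite('pics/s3.png',cv2.resize(d['frame'][145:245,250:350,::-1],None,fx=6,fy=6,interpolation=2))
d=bot.snapshot('top');cv2.imwrite('pics/t3.png',cv2.resize(d['frame'][125:290,205:365,::-1],None,fx=3.6,fy=3.6,interpolation=2))"
```

```text
tcp chute [-157.6   85.1] z 83.2 xaxis [[-0.0, -0.123, 0.992], [-0.001, 0.992, 0.123], [-1.0, -0.001, -0.0]]
```

View pics/s3.png

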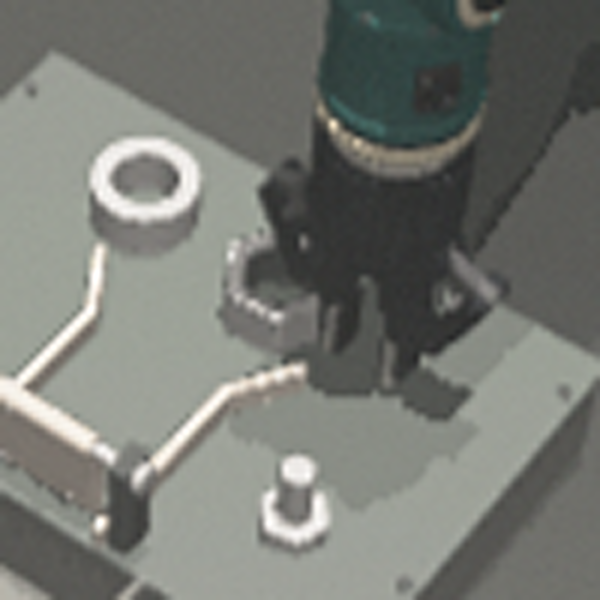

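View pics/t3.png

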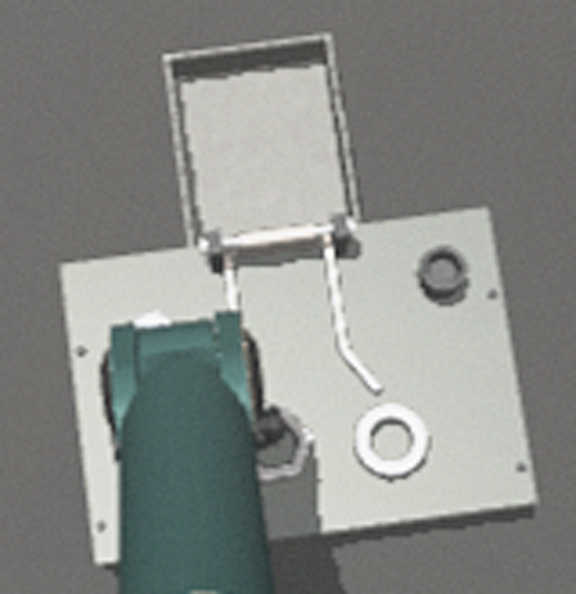

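```bash
python3 -c "
from h import *
print(w2c(back('scene',tz((278,275),(250,145),6),.104),ch)*1e3,'right corner/top',w2c(back('top',tz((314,440)),.104),ch)*1e3, w2c(back('top',tz((285,477)),.104),ch)*1e3)"
```

```text
[-161.31010082   27.14687199] right corner/top [-161.32730874   -8.92855258] [-187.5846079    18.19160821]
```

The nut has moved to about (-161, 23) mm in the chute frame, its right corner at top zoom (314,440). I push 15 mm more, back off sideways, lift, and move behind it.

Call:
play_rows --moves '[[[0.001,-0.006,0],[0,0,0]],[[0.0015,-0.012,0],[0,0,0]],[[0.002,-0.016,0],[0,0,0]],[[0.002,-0.016,0],[0,0,0]],[[0.001,-0.008,0],[0,0,0]],[[0,0.004,0.01],[0,0,0]],[[0,0.004,0.04],[0,0,0]],[[-0.03,0.0,0.06],[0,0,0]],[[-0.06,-0.01,0.06],[0,0,0]],[[-0.07,-0.02,0.06],[0,0,0]]]'

```text
clock: 4.95
position: [0.4117, 0.0595, 0.1435]
tool_rot: [-0.099, 1.569, 0.1]
force: [-0.6, -0.2, -0.2]
finger_gap: 0.0256
```

```bash
python3 -c "
from h import *
from plant import bot
here();go((-215,5,130),0)
d=bot.snapshot('scene');cv2.imwrite('pics/s4.png',cv2.resize(d['frame'][145:245,250:350,::-1],None,fx=6,fy=6,interpolation=2))
d=bot.snapshot('top');cv2.imwrite('pics/t4.png',cv2.resize(d['frame'][125:290,205:365,::-1],None,fx=3.6,fy=3.6,interpolation=2))"
```

```text
tcp chute [-231.9   75.8] z 143.5 xaxis [[-0.001, -0.126, 0.992], [0.0, 0.992, 0.126], [-1.0, 0.001, -0.001]]
shift [ 0.0256 -0.0681 -0.0135] turn [-0.02 -0.06 -0.11] F [-0.6 -0.2 -0.2] gap 0.0256 t 4.95
```

View pics/s4.png

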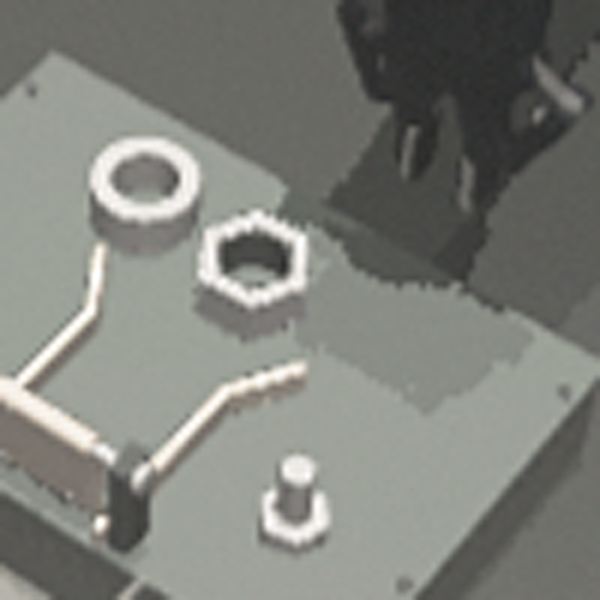

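View pics/t4.png

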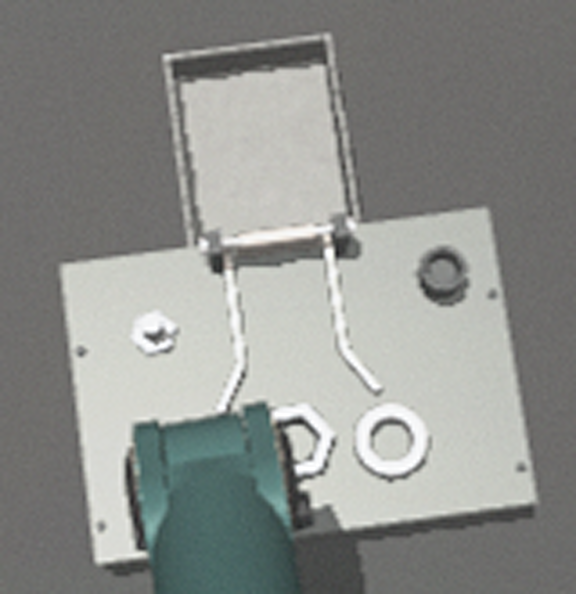

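```bash
python3 -c "
from h import *
f=lambda p:(w2c(back('scene',tz(p,(250,145),6),.104),ch)*1e3).round(1)
for p in [(254,258),(255,211),(307,236),(303,289),(252,304),(202,280),(206,231)]: print(f(p))
for p in [(334,437),(312,407),(314,475),(294,478)]: print('top',(w2c(back('top',tz(p),.104),ch)*1e3).round(1))
"
```

```text
[-163.    10.9]
[-189.1   -7.2]
[-191.7   23.9]
[-161.6   42.5]
[-137.8   27.7]
[-135.    -1.5]
[-162.6  -19.2]
top [-161.1  -25.1]
top [-134.6  -11.1]
top [-189.2   -4.9]
top [-189.4   11.2]
```

The nut is clear in both views: centre about (-162, 8) mm, flat faces fore and aft, collar unmoved. I'll move behind it and lower.

Call:
play_rows --moves '[[[0.008,-0.02,0],[0,0,0]],[[0.018,-0.045,0],[0,0,0]],[[0.024,-0.06,0],[0,0,0]],[[0.025,-0.065,-0.01],[0,0,0]],[[0.025,-0.065,-0.03],[0,0,0]],[[0.025,-0.065,-0.045],[0,0,0]],[[0.025,-0.065,-0.055],[0,0,0]],[[0.025,-0.065,-0.06],[0,0,0]],[[0.025,-0.065,-0.06],[0,0,0]]]'

```text
clock: 5.95
position: [0.4389, -0.0055, 0.0825]
tool_rot: [-0.098, 1.57, 0.098]
force: [0.1, 0.4, 0.1]
finger_gap: 0.0259
```

```bash
python3 -c "
from h import *
from plant import bot
here();go((-115,0,83),0);go((-115,0,83),28)
d=bot.snapshot('scene');cv2.imwrite('pics/s5.png',cv2.resize(d['frame'][125:225,230:330,::-1],None,fx=6,fy=6,interpolation=2))"
```

```text
tcp chute [-212.9    7.9] z 82.5 xaxis [[-0.001, -0.125, 0.992], [-0.0, 0.992, 0.125], [-1.0, -0.0, -0.001]]
shift [0.0981 0.0044 0.0005] turn [ 0.01 -0.08 -0.02] F [0.1 0.4 0.1] gap 0.0259 t 5.95
shift [0.0981 0.0044 0.0005] turn [ 3.500e+00 -2.786e+01 -2.000e-02] F [0.1 0.4 0.1] gap 0.0259 t 5.95
```

View pics/s5.png

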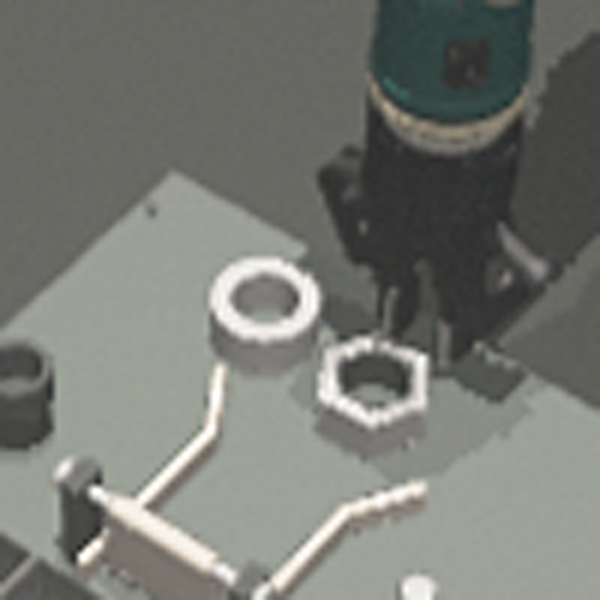

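The fingers stand right behind the nut's rear flat at (410,345). I push forward, drifting slightly to the lane's centre line.

Call:
play_rows --moves '[[[0.006,0.0,0],[0,0,0]],[[0.012,0.0,0],[0,0,0]],[[0.019,0.0,0],[0,0,0]],[[0.026,0.0,0],[0,0,0]],[[0.033,0.0,0],[0,0,0]],[[0.04,0.0,0],[0,0,0]],[[0.047,0.0,0],[0,0,0]],[[0.054,0.0005,0],[0,0,0]],[[0.06,0.001,0],[0,0,0]],[[0.063,0.001,0],[0,0,0]]]'

```text
clock: 7.0
position: [0.5033, -0.0047, 0.0833]
tool_rot: [-0.098, 1.567, 0.098]
force: [-3.2, -0.3, 0.9]
finger_gap: 0.0255
```

```bash
python3 -c "
from h import *
from plant import bot
here();go((-75,0,85),0);go((-75,0,85),28)
d=bot.snapshot('scene');cv2.imwrite('pics/s6.png',cv2.resize(d['frame'][145:245,230:330,::-1],None,fx=6,fy=6,interpolation=2))
d=bot.snapshot('top');cv2.imwrite('pics/t6.png',cv2.resize(d['frame'][125:290,205:365,::-1],None,fx=3.6,fy=3.6,interpolation=2))"
```

```text
tcp chute [-149.     0.7] z 83.3 xaxis [[0.001, -0.124, 0.992], [-0.0, 0.992, 0.124], [-1.0, -0.0, 0.001]]
shift [0.0735 0.0085 0.0017] turn [0.   0.06 0.  ] F [-3.2 -0.3  0.9] gap 0.0255 t 7.0
shift [0.0735 0.0085 0.0017] turn [  3.49 -27.72   0.  ] F [-3.2 -0.3  0.9] gap 0.0255 t 7.0
```

View pics/s6.png

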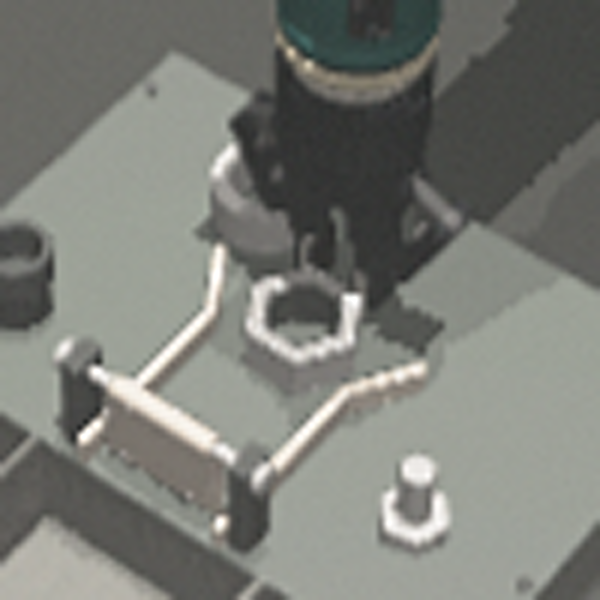

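View pics/t6.png

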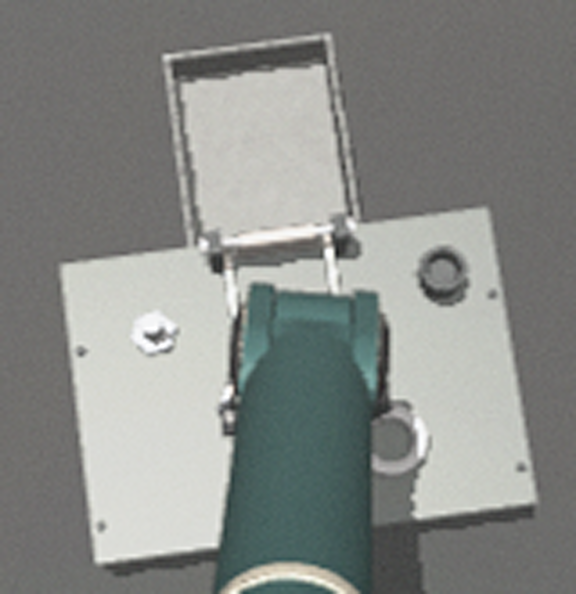

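The nut is at the lane's mouth, about centred between the rails at scene zoom (303,318). The collar is unmoved. I lean the tool 28° while advancing.

Call:
play_rows --moves '[[[0.003,0.0,0.001],[0.4,-3,0]],[[0.006,0.0005,0.002],[0.9,-7,0]],[[0.01,0.001,0.003],[1.4,-11,0]],[[0.015,0.0015,0.003],[1.9,-15,0]],[[0.02,0.002,0.003],[2.4,-19,0]],[[0.025,0.003,0.003],[2.9,-23,0]],[[0.03,0.0035,0.003],[3.4,-26,0]],[[0.035,0.004,0.003],[3.5,-28,0]],[[0.04,0.0045,0.003],[3.5,-28,0]],[[0.043,0.005,0.003],[3.5,-28,0]]]'

```text
clock: 8.1
position: [0.5508, -0.0027, 0.1031]
tool_rot: [-0.068, 1.105, 0.117]
force: [-0.7, -0.2, -0.1]
finger_gap: 0.0258
```

```bash
python3 -c "
from h import *
from plant import bot
here();go((-45,0,86),28);go((5,0,86),28)
d=bot.snapshot('scene');cv2.imwrite('pics/s7.png',cv2.resize(d['frame'][145:245,230:330,::-1],None,fx=6,fy=6,interpolation=2))"
```

```text
tcp chute [-101.6   -3.3] z 103.1 xaxis [[0.444, -0.128, 0.887], [0.06, 0.992, 0.112], [-0.894, 0.004, 0.448]]
shift [ 0.0558  0.0103 -0.0171] turn [-0.03 -1.39 -0.19] F [-0.7 -0.2 -0.1] gap 0.0258 t 8.1
shift [ 0.1054  0.0165 -0.0171] turn [-0.03 -1.39 -0.19] F [-0.7 -0.2 -0.1] gap 0.0258 t 8.1
```

View pics/s7.png

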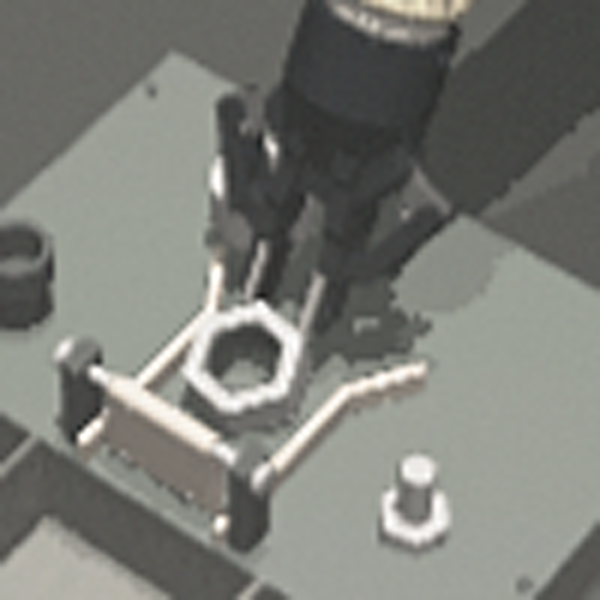

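Call:
play_rows --moves '[[[0,0,0],[0,0,0]],[[0,0,0],[0,0,0]]]'

```text
clock: 8.35
position: [0.5507, -0.0021, 0.1028]
tool_rot: [-0.067, 1.105, 0.118]
force: [-0.4, 0.6, -0.7]
finger_gap: 0.0257
```

```bash
python3 -c "
from h import *
from plant import bot
here();go((-105,0,86),28);go((5,0,86),28);print(bot.state()['q'].round(2) if hasattr(bot.state()['q'],'round') else bot.state()['q'])"
```

```text
tcp chute [-101.6   -2.7] z 102.8 xaxis [[0.443, -0.128, 0.887], [0.062, 0.992, 0.113], [-0.894, 0.005, 0.448]]
shift [-0.0037  0.0022 -0.0168] turn [-0.09 -1.43 -0.24] F [-0.4  0.6 -0.7] gap 0.0257 t 8.35
shift [ 0.1054  0.0159 -0.0168] turn [-0.09 -1.43 -0.24] F [-0.4  0.6 -0.7] gap 0.0257 t 8.35
[-0.27  0.36  0.27  2.29 -1.29  0.15  2.92]
```

At this close reach the wrist ran into its joint limits (q5, q6, q7), so the 28° lean isn't available here. I take some lean off and watch the joints.

Call:
play_rows --moves '[[[-0.005,0.0,0.002],[-0.4,3,0]],[[-0.01,0.0,0.002],[-0.9,7,0]],[[-0.01,0.0,0.002],[-1.4,11,0]],[[-0.01,0.0,0.002],[-1.9,15,0]],[[-0.01,0.0,0.002],[-2.2,18,0]],[[-0.01,0.0,0.002],[-2.2,18,0]]]'

```text
clock: 8.95
position: [0.543, -0.0018, 0.1053]
tool_rot: [-0.087, 1.419, 0.11]
force: [-0.1, -0.3, 0.2]
finger_gap: 0.0255
```

```bash
python3 -c "
from h import *
from plant import bot
here();go((-115,0,84),10);print(np.round(bot.state()['q'],2))"
```

```text
tcp chute [-109.2   -1.4] z 105.3 xaxis [[0.147, -0.128, 0.981], [0.024, 0.992, 0.126], [-0.989, 0.005, 0.149]]
shift [-0.006   0.0007 -0.0213] turn [-0.11 -1.44 -0.23] F [-0.1 -0.3  0.2] gap 0.0255 t 8.95
[-0.69  0.51  0.81  2.11 -0.7   0.63  2.28]
```

Call:
play_rows --moves '[[[-0.004,0.0,-0.006],[0,0,0]],[[-0.006,0.0,-0.012],[0,0,0]],[[-0.006,0.0,-0.018],[0,0,0]],[[-0.006,0.0,-0.02],[0,0,0]],[[-0.006,0.0,-0.02],[0,0,0]]]'

```text
clock: 9.45
position: [0.5345, -0.0026, 0.0846]
tool_rot: [-0.084, 1.422, 0.109]
force: [0.3, 0.1, 0.5]
finger_gap: 0.0255
```

```bash
python3 -c "
from h import *
from plant import bot
here();go((-65,0,85),10);print(np.round(bot.state()['q'],2))
d=bot.snapshot('scene');cv2.imwrite('pics/s8.png',cv2.resize(d['frame'][145:245,230:330,::-1],None,fx=6,fy=6,interpolation=2))
f=lambda p:(w2c(back('scene',tz(p,(230,145),6),.104),ch)*1e3).round(1)
print(f((243,358)),f((303,318)))"
```

```text
tcp chute [-117.7   -1.1] z 84.6 xaxis [[0.145, -0.126, 0.981], [0.025, 0.992, 0.123], [-0.989, 0.007, 0.147]]
shift [0.0522 0.0077 0.0004] turn [-0.2  -1.59 -0.07] F [0.3 0.1 0.5] gap 0.0255 t 9.45
[-0.66  0.53  0.76  2.14 -0.74  0.58  2.33]
[-70.5  -2.9] [-109.2    5.6]
```

View pics/s8.png

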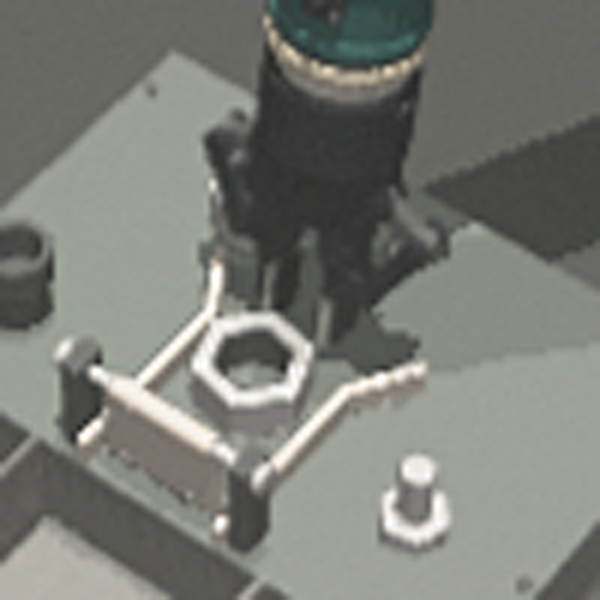

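The nut lies in the lane at about (-72, 0) mm, slightly turned; the fingers are behind it and clear. I continue with a small lean, then lean more as the reach grows.

Call:
play_rows --moves '[[[0.005,0.001,0],[0,0,0]],[[0.011,0.0015,0],[0,0,0]],[[0.017,0.0025,0],[0,0,0]],[[0.023,0.0035,0],[0,0,0]],[[0.029,0.0045,0],[0,0,0]],[[0.035,0.0055,0],[0,0,0]],[[0.04,0.006,0],[0,0,0]],[[0.042,0.006,0],[0,0,0]],[[0.042,0.006,0],[0,0,0]]]'

```text
clock: 10.4
position: [0.5775, 0.0039, 0.0849]
tool_rot: [-0.085, 1.421, 0.109]
force: [-1.0, -0.1, 0.5]
finger_gap: 0.0256
```

```bash
python3 -c "
from h import *
from plant import bot
here();go((-75,0,86),20);print(np.round(bot.state()['q'],2))
d=bot.snapshot('scene');cv2.imwrite('pics/s9.png',cv2.resize(d['frame'][145:245,220:320,::-1],None,fx=6,fy=6,interpolation=2))"
```

```text
tcp chute [-74.3  -0.1] z 84.9 xaxis [[0.146, -0.126, 0.981], [0.025, 0.992, 0.124], [-0.989, 0.006, 0.148]]
shift [-0.0008 -0.      0.0011] turn [  1.07 -11.44  -0.16] F [-1.  -0.1  0.5] gap 0.0256 t 10.4
[-0.64  0.59  0.76  2.04 -0.75  0.63  2.3 ]
```

View pics/s9.png

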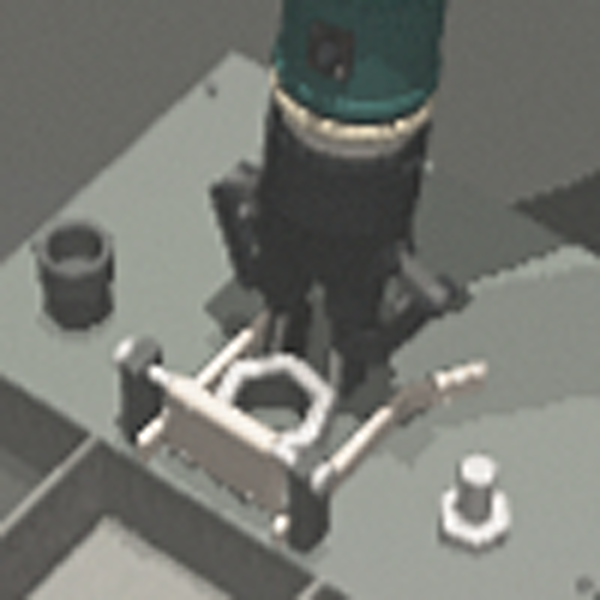

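The nut is right at the flap, at (275,405), and centred between the rails. Now lean to about 20° in place.

Call:
play_rows --moves '[[[-0.002,0,0.001],[0.3,-3,0]],[[-0.002,0,0.001],[0.6,-6,0]],[[-0.002,0,0.001],[0.9,-9,0]],[[-0.002,0,0.001],[1.1,-11,0]],[[-0.002,0,0.001],[1.2,-12,0]],[[-0.002,0,0.001],[1.2,-12,0]]]'

```text
clock: 11.05
position: [0.5748, 0.0034, 0.0863]
tool_rot: [-0.075, 1.21, 0.111]
force: [0.5, -0.5, 0.8]
finger_gap: 0.0254
```

```bash
python3 -c "
from h import *
from plant import bot
here();go((-35,0,86),21);print(np.round(bot.state()['q'],2))"
```

```text
tcp chute [-77.   -0.2] z 86.3 xaxis [[0.349, -0.126, 0.929], [0.045, 0.992, 0.117], [-0.936, 0.001, 0.352]]
shift [ 0.0416  0.0055 -0.0003] turn [-0.03 -0.43 -0.08] F [ 0.5 -0.5  0.8] gap 0.0254 t 11.05
[-0.5   0.47  0.55  2.19 -0.99  0.32  2.57]
```

Call:
play_rows --moves '[[[0.004,0.0005,0],[0,0,0]],[[0.009,0.001,0],[0,0,0]],[[0.014,0.002,0],[0,0,0]],[[0.019,0.0025,0],[0,0,0]],[[0.024,0.003,0],[0,0,0]],[[0.029,0.004,0],[0,0,0]],[[0.034,0.0045,0],[0,0,0]],[[0.038,0.005,0],[0,0,0]],[[0.04,0.0055,0],[0,0,0]],[[0.04,0.0055,0],[0,0,0]]]'

```text
clock: 12.05
position: [0.6154, 0.0092, 0.086]
tool_rot: [-0.077, 1.21, 0.112]
force: [-2.6, -0.5, 0.6]
finger_gap: 0.0254
```

```bash
python3 -c "
from h import *
from plant import bot
here();go((-10,0,86),21);print(np.round(bot.state()['q'],2))
d=bot.snapshot('scene');cv2.imwrite('pics/s10.png',cv2.resize(d['frame'][145:245,220:320,::-1],None,fx=6,fy=6,interpolation=2))"
```

```text
tcp chute [-36.    0.5] z 86.0 xaxis [[0.348, -0.127, 0.929], [0.045, 0.992, 0.119], [-0.936, 0.0, 0.351]]
shift [0.0258 0.0027 0.    ] turn [ 0.03 -0.45 -0.16] F [-2.6 -0.5  0.6] gap 0.0254 t 12.05
[-0.52  0.53  0.58  2.09 -0.97  0.37  2.52]
```

View pics/s10.png

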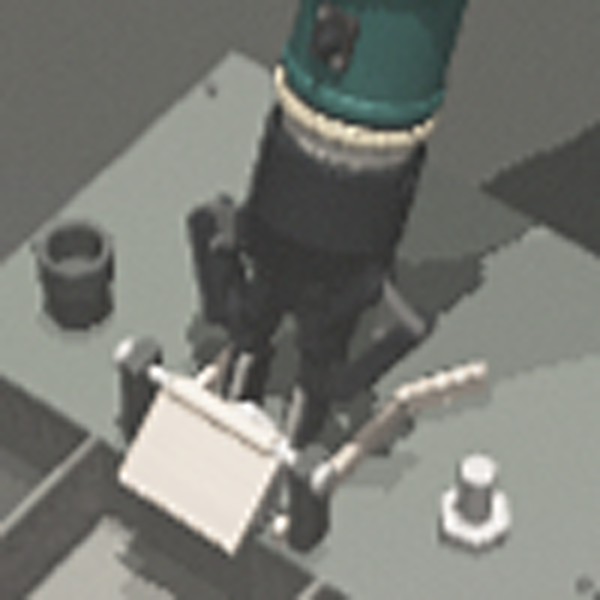

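The flap is open with the nut beneath it, and the fingers are clear of the rod and posts. I push the nut over the edge.

Call:
play_rows --moves '[[[0.003,0.0005,0],[0,0,0]],[[0.008,0.001,0],[0,0,0]],[[0.013,0.0015,0],[0,0,0]],[[0.018,0.002,0],[0,0,0]],[[0.022,0.0025,0],[0,0,0]],[[0.024,0.0025,0],[0,0,0]],[[0.024,0.0025,0],[0,0,0]],[[0.024,0.0025,0],[0,0,0]]]'

```text
clock: 12.9
position: [0.6394, 0.0118, 0.0861]
tool_rot: [-0.077, 1.21, 0.112]
force: [0.1, -0.3, 0.4]
finger_gap: 0.0252
```

```bash
python3 -c "
from h import *
from plant import bot
here();go((0,0,86),21);print(np.round(bot.state()['q'],2))
d=bot.snapshot('scene');cv2.imwrite('pics/s11.png',cv2.resize(d['frame'][160:290,190:320,::-1],None,fx=4.6,fy=4.6,interpolation=2))
d=bot.snapshot('top');cv2.imwrite('pics/t11.png',cv2.resize(d['frame'][125:290,205:365,::-1],None,fx=3.6,fy=3.6,interpolation=2))"
```

```text
tcp chute [-11.9   0.1] z 86.1 xaxis [[0.348, -0.127, 0.929], [0.045, 0.992, 0.119], [-0.936, 0.001, 0.351]]
shift [ 0.0118  0.0014 -0.0001] turn [ 0.02 -0.43 -0.16] F [ 0.1 -0.3  0.4] gap 0.0252 t 12.9
[-0.52  0.57  0.59  2.04 -0.96  0.4   2.49]
```

View pics/s11.png

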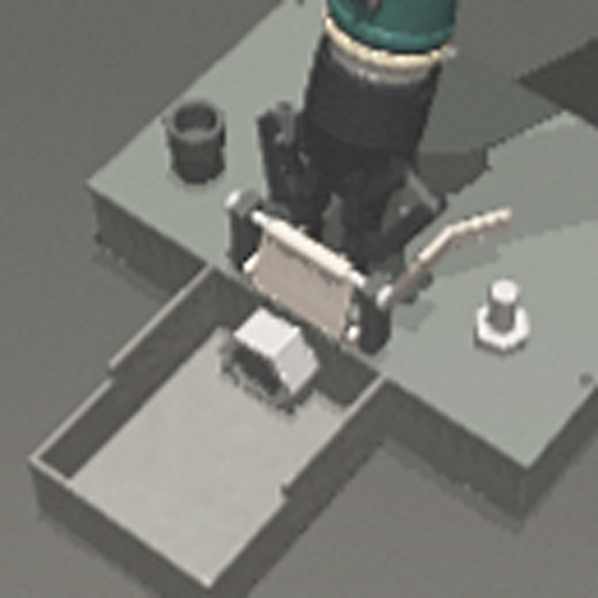

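View pics/t11.png

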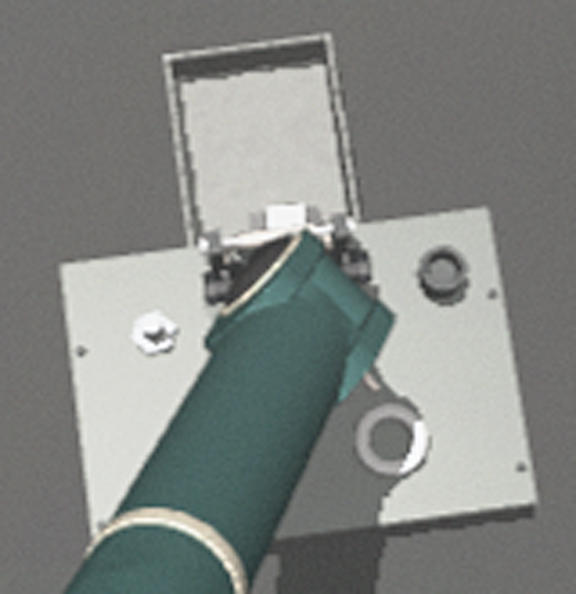

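The nut has dropped into the bin (scene zoom (270,350)). It stands on edge near the deck wall, with its centre at about 33 mm. I withdraw straight back, then up.

Call:
play_rows --moves '[[[-0.005,-0.0005,0],[0,0,0]],[[-0.015,-0.002,0],[0,0,0]],[[-0.027,-0.0035,0],[0,0,0]],[[-0.042,-0.005,0.002],[0,0,0]],[[-0.057,-0.007,0.01],[0,0,0]],[[-0.07,-0.009,0.03],[0,0,0]],[[-0.08,-0.01,0.06],[0,0,0]],[[-0.085,-0.01,0.1],[0,0,0]],[[-0.085,-0.01,0.13],[0,0,0]],[[-0.085,-0.01,0.14],[0,0,0]]]'

```text
clock: 14.0
position: [0.5541, 0.0015, 0.2283]
tool_rot: [-0.074, 1.207, 0.113]
force: [-0.4, 0.0, -0.6]
finger_gap: 0.0259
```

Call:
play_rows --moves '[[[0,0,0],[0,0,0]],[[0,0,0],[0,0,0]],[[0,0,0],[0,0,0]],[[0,0,0],[0,0,0]],[[0,0,0],[0,0,0]],[[0,0,0],[0,0,0]],[[0,0,0],[0,0,0]],[[0,0,0],[0,0,0]]]'

```text
clock: 14.8
position: [0.5539, 0.0016, 0.2258]
tool_rot: [-0.076, 1.211, 0.112]
force: [-1.0, 0.1, -1.0]
finger_gap: 0.0255
```

```bash
python3 -c "
from h import *
from plant import bot
here()
d=bot.snapshot('scene');cv2.imwrite('pics/s12.png',cv2.resize(d['frame'][145:290,190:350,::-1],None,fx=4.1,fy=4.1,interpolation=2))
d=bot.snapshot('top');cv2.imwrite('pics/t12.png',d['frame'][...,::-1])
for n in ('scene','top'):
  a=cv2.absdiff(bot.snapshot(n)['frame'],C[n]['frame']).max(2);cv2.imwrite('pics/d_%s.png'%n,(a>40).astype('uint8')*255)"
```

```text
tcp chute [-98.    0.6] z 225.8 xaxis [[0.348, -0.127, 0.929], [0.045, 0.992, 0.119], [-0.937, 0.001, 0.35]]
```

View pics/s12.png

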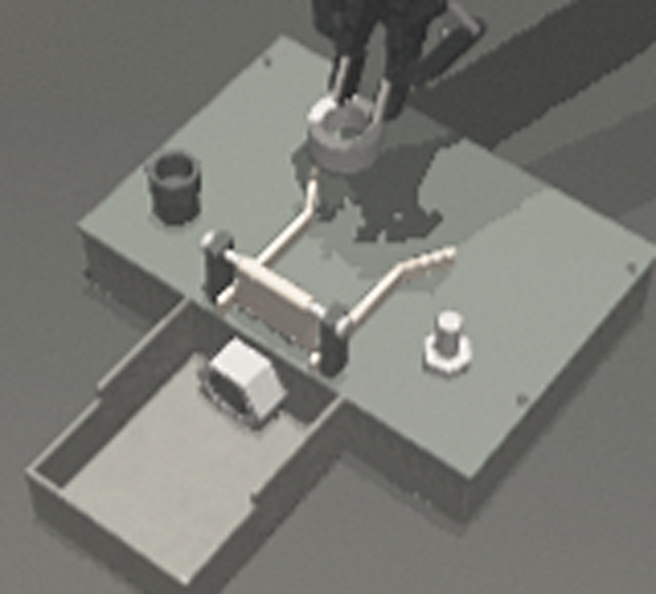

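View pics/t12.png

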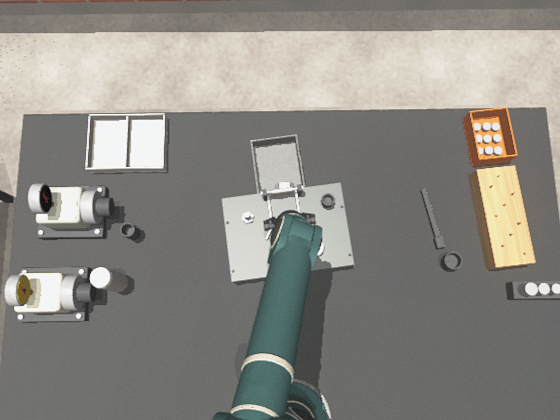

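View pics/d_scene.png

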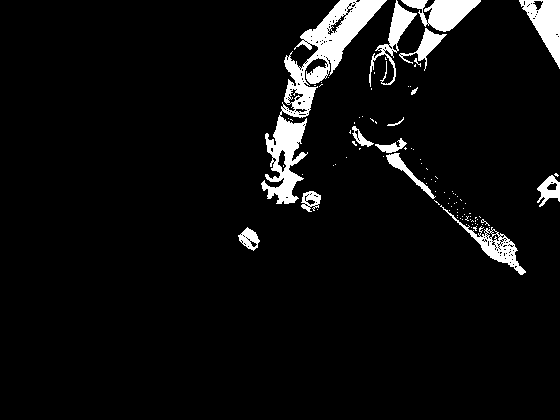

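```bash
python3 -c "
from h import *
print(w2c(back('scene',tz((247,362),(190,145),4.1),.061),ch)*1e3, w2c(back('top',(284.5,185),.061),ch)*1e3)
from plant import bot
s=bot.state();print(s['clock'],s['force'],np.abs(s['dq']).max())
bot.finish_job()"
```

```text
[24.51935335 -5.12416711] [ 35.38456698 -15.45816524]
15.0 [1.14394402 0.42172904 0.45410327] 0.0018405811402588458
the job is handed in; nothing more can be done
```

I pushed the six-sided nut through the flap into the bin, drew the fingers back out, and handed the job in at about 15 s. No verdict is reported.

**Route:** I pushed the nut sideways to the lane's line, then forward with two partly open fingertips. With about 20° of lean I pushed it on under the flap and over the edge. The fingers then came straight back and up.

**Last checks:**
- **Flap:** The picture showed it well open with the nut beneath it, and hanging shut after the fingers were withdrawn.
- **Nut:** It rests in the bin, standing on edge near the deck wall, its centre at about 33 mm above the bench. The two cameras disagree on its x: 25 mm from the scene view and 35 mm from the top view. Both are inside the required 20–180 mm, but 25 mm leaves only 5 mm to spare.
- **Collar and bystanders:** In the scene view, comparison with the first picture showed changes only from the arm, its shadow and the nut. The arm and its shadow partly covered the collar's area, but the collar showed no visible shift.
- **Robot:** The arm was clear of everything and the force readings were about 1 N.

**What went wrong:**
- **Lean:** A planned 28° lean hit the wrist's joint limits at close reach. I backed off and did it in stages farther out.
- **Calibration:** The two cameras put the chute about 6 mm apart, so I used a combined fit.

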